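Plug in the relay and hold the sprung cover open at 45 degrees

TASK

Plug the square relay fully home, upright, into the square socket of the control box and let go of it, with the box's cover still shut. Then raise the sprung terminal cover (it has an upright fin to take it by) to 45 degrees so that the terminals can be inspected, and finish with the fingers still holding it there, steadily: it falls shut if let go. Leave the jar and the round plug where they stand.

Things in the scene. Friction and masses are not known exactly. Their poses are not given: they have to be found in the camera images.
- relay_grip (a point): the relay: loose; grey block 40 x 40 mm, 50 mm tall, on a centred black square foot (the plug) 28 x 28 mm, 18 mm tall, its lowest 7 mm tapered to 22 mm; about 90 g. Point: centre of the grey block, 43 mm above the foot's underside, 25 mm above the block's underside (shoulder); z up, x, y square to the sides. Any quarter-turn fits. Starts in any of three spots, jar and round plug in the others
- socket (a point): centre of the mouth of the square hole in the top of the control box's solid left part: 30 x 30 mm, 22 mm deep, sides along this point's x (away from the box's front) and y (to its left); 55 mm above the table. With the relay home its shoulder rests on the top face and relay_grip is 25 mm above this point
- cover_hinge (a point): middle of the cover's hinge line, on the far top edge of the box's right part; fixed; the line runs along this point's y; x points away from the front of the box; 57.5 mm above the table
- cover_fin (a point): black upright fin near the middle of the cover's front edge: 12 mm thick (along y, parallel to the hinge), 24 mm long (x), rounded top 46 mm above the cover's face. Point: mid-thickness, 31 mm above the face; with the cover shut 125 mm in front of the hinge line and 33 mm above it; moves and turns with the cover. Pinched across its 12 mm it pivots between the fingers as the cover swings
- cover (a joint): opening angle of the cover in rad: 0 shut, positive as its front edge rises, up to 1.6; its weight (0.25 kg) and a spring shut it from any angle and about 2.5 N at the fin holds it up; 45 degrees is 0.785
- jar_mid (a point): a white jar, 52 mm across, 58 mm tall, a bystander; the point is half-way up
- round_plug_mid (a point): a round orange plug with three steel pins on top, 36 mm across, 50 mm tall, a bystander that fits nowhere here; the point is 20 mm above its underside
- control_box: grey control box fixed to the table, 140 mm along x (away from its front), 280 mm along y, 55 mm tall; origin at the middle of its underside. Left (+y) 100 mm: solid, with the socket, centre at y = +90 mm. Right 180 mm: terminal compartment under the aluminium cover, centre at y = -50 mm

How it is judged:
By the outcome, as a careful person would: the job done as asked, in the order asked, and still so for the second after the job is handed in, while the arm keeps its last pose, push and grip.
It also fails if it takes over 51 s, if anything falls off the work surface, if the arm or the gripper's body presses on something with over 40 N, if the wrist force passes 120 N, or if a joint passes its speed limit or range.

ROBOT

A 7-joint arm with a two-finger parallel gripper is mounted at the origin on a cart in front of the work surface, level with it; the furniture and walls round the work are solid. World frame = base frame: x ahead of the robot, y to its left, z up, the work surface at z = 0. Lengths are in m, angles in degrees, forces in N, time in s.
With the tool pointing down it reaches from about 0.425 to 0.875 m from the base axis. Payload 9.9 kg.
Tool frame: the origin (TCP) lies midway between the tips of the shut fingers; the grasp point (between the pads) lies 19 mm behind it (ctrl.tcp_to_grasp is the distance from the TCP to the grasp point, in m); z points along the fingers, y is the line along which they close (so a half turn about z gives the same grasp; the last joint's range is limited). The gripper opens to 85 mm and grips with 20 to 120 N. Pads are 22 mm wide; open, the fingers measure 114 mm over their backs; the gripper's body (76 mm by 85 mm) begins 54 mm behind the grasp point. The pads swing forward as they close: fully open they stand 13 mm farther back than shut.
Start: joints at [-72.239, 32.985, 1.427, 82.34, -0.859, 64.687, -3.237], TCP at [0.259, 0.623, 0.231] pointing down, gripper open.
Joint ranges: [-157.87, 157.87], [-19.46, 123.44], [-87.15, 90], [11.01, 140.99], [-62.26, 242.26], [9.8, 113.94], [-161.44, 161.44]. Speed limits (degrees/s): [127.2, 127.2, 172.46, 172.46, 180, 180, 180].

INTERFACE

Orientations are given as [roll, pitch, yaw] about the fixed x, y, z axes, in that order (R = Rz(yaw) Ry(pitch) Rx(roll)).
In Python, from bench import ctrl gives the robot as it stands.
- The arm moves only by the tool apply_moves, never from a script. Its argument "plan" is a list of rows, each a list of 7 numbers: the shift along the world's x, y, z each as a share of 6 cm, from -1 to 1, then the turn, a rotation vector about the world's x, y, z each as a share of 0.12 rad, from -1 to 1, then the opening, from -1 (shut) to 1 (fully open). In form: [[tx, ty, tz, wx, wy, wz, grip], ...]. A call has 1 to 12 rows; each row shifts and turns the commanded pose from where the row before left it; what a row does not reach is not made up. A row lasts 1/8 s, in which the tool goes at most 62.5 mm and 10.7 degrees, less where a joint would pass 70% of its speed; a pose out of reach is approached as far as the arm can. A call with a number of a shift or a turn outside -1 to 1 is refused whole. A call with a gripper value outside its range is refused whole. The fingers move at their own pace and stop on an object; the grip force is fixed at half the most. Time passes only in rows, so rows that do not move let the fingers close. It gives the time, the measured TCP pose, the force, the opening and the grip force at its end, in the units of the state.
- ctrl.observe(): the state, without advancing time (a new reading comes with each control period).
- ctrl.grab_frame(name): name is "scene" or "top" or "wrist"; returns a dict with "pixels" (400x640x3 uint8, blue, green, red), "fx", "fy", "cx", "cy" (pixels), "R" (3x3) and "t" (3): a world point X has camera coordinates R X + t; the wrist camera has in their place "tool_from_camera" (4x4, takes a point from camera to tool coordinates, whose origin is the TCP and whose axes are the flange's). Camera axes: x right, y down, z forward; pixel columns grow to the right and rows downward; lengths in m; the calibration is good to about 2 mm. A picture is of the moment at which its call begins: read the wrist's pose just before it. There is no depth.
- ctrl.sign_off(): hands the job in; it is judged then, once.
Trained networks look in a picture, given as the dict that the camera call returned (one of the last four; its "shot" number tells which), for a name from the list of things; names that differ only in an ending like _2 or _b are one class to them, and where a whole thing is asked for, a point or a joint stands for the part that bears it (a point fixed in the world has none). Each returns a list of dicts, best first, with "conf" (0 to 1); they miss things now and then, are a little off and sometimes report something else, mostly with a low value. They report only what shows in the picture. A call takes as long as a camera call.
- ctrl.search_frame(picture, target): "box" ([left, top, right, bottom] in pixels, round what is visible of it).
- ctrl.outline_of(picture, target): "region" (400x640 bool, what is visible of it) and "box" ([left, top, right, bottom] in pixels, round what is visible of it).
The state is a dict: "t": time; "q": joint angles; "joint_vel": joint speeds; "joint_efforts": joint torques, N m; "tcp_pos": TCP position; "orientation": TCP orientation; "wrist_force": force on the tool from outside, world axes, zero at the start; "moment": the same for the moment, N m; "grip_width": finger opening in m; "grip_force": force on a finger pad.
Only numpy, scipy, OpenCV 4.12 (cv2) and the standard library are available. Lean on these libraries where they do the work, as an engineer would, in place of code of your own. Each camera call takes 0.05 s, during which the arm holds its last target. There are 200 camera calls.

## Working session

There is one attempt and no reset: what is moved stays moved. The work goes in short steps, Python scripts to look and compute and a tool call to move; the robot and the scene stay as the last step left them, time stands still between calls to the robot, and variables do not carry over. Pictures are saved under pics/ and viewed, at most 10 in all, crops included, and the job is handed in when it is done.

Besides the shell and the picture viewer there is one more tool, called as name(argument=value, ...) on one line, values as JSON. apply_moves: Moves the arm, as the interface text tells. Shift numbers are shares of 6 cm and turn numbers shares of 0.12 rad, none past 1 either way. Its arguments: {"type":"object","properties":{"plan":{"type":"array"}},"required":["plan"]}

```bash
mkdir -p pics; ls; cat > h.py <<'E'
import numpy as np, cv2
from bench import ctrl
from scipy.spatial.transform import Rotation as Ro
def ray(p,u,v,s=None):
    d=np.array([(u-p['cx'])/p['fx'],(v-p['cy'])/p['fy'],1.])
    if 'R' in p:
        R=np.array(p['R']);t=np.array(p['t']); return -R.T@t, R.T@d
    T=np.array(p['tool_from_camera']); W=Ro.from_euler('xyz',s['orientation'],degrees=True).as_matrix()
    return W@T[:3,3]+np.array(s['tcp_pos']), W@T[:3,:3]@d
def onz(p,u,v,z,s=None):
    o,d=ray(p,u,v,s); return o+d*(z-o[2])/d[2]
def proj(p,X,s=None):
    if 'R' in p: c=np.array(p['R'])@X+np.array(p['t'])
    else:
        T=np.array(p['tool_from_camera']); W=Ro.from_euler('xyz',s['orientation'],degrees=True).as_matrix()
        c=T[:3,:3].T@(W.T@(np.array(X)-s['tcp_pos'])-T[:3,3])
    return np.array([c[0]/c[2]*p['fx']+p['cx'],c[1]/c[2]*p['fy']+p['cy']])
def shot(n,f):
    s=ctrl.observe(); p=ctrl.grab_frame(n); cv2.imwrite('pics/'+f,p['pixels']); return s,p
E
python3 - <<'E'
from h import *
s=ctrl.observe(); print(s)
for n in ('top','scene'):
    s,p=shot(n,n+'1.png'); print(n,p['fx'],ray(p,320,200))
    for t in ('relay_grip','control_box','cover_fin','jar_mid','round_plug_mid','cover'):
        r=ctrl.search_frame(p,t)
        for b in r[:2]:
            x=b['box']; c=((x[0]+x[2])/2,(x[1]+x[3])/2)
            print(t,round(b['conf'],2),np.round(x),np.round(onz(p,*c,0.05),3))
E
```

```text
pics
{'t': 0.0, 'q': array([-72.23899451,  33.0336105 ,   1.42304421,  82.38723185,
        -0.86025372,  64.68739407,  -3.23707594]), 'joint_vel': array([ 0.10904908, -0.08544175, -0.04595729, -0.03823954,  0.16052981,
       -0.03864171,  0.04353472]), 'joint_efforts': array([-1.06318952e-03, -7.65755081e+01,  2.25000277e+00, -2.85955632e+01,
        1.52907445e-02,  1.28165359e-02,  8.48520017e-06]), 'tcp_pos': array([0.25879809, 0.62290984, 0.23042644]), 'orientation': array([-1.79902415e+02,  4.18035060e-03,  1.57439685e+02]), 'wrist_force': array([ 0.57276179,  0.35090024, -0.00842256]), 'moment': array([ 0.0217835 ,  0.03455591, -0.00486621]), 'grip_force': 0.0, 'grip_width': 0.0851090283425806}
top 506.9414144531292 (array([ 0.38801451, -0.06215274,  1.39482514]), array([ 0.10973365, -0.01633958, -0.99389098]))
relay_grip 0.74 [360. 222. 378. 243.] [ 0.449 -0.214  0.05 ]
control_box 0.92 [214. 148. 325. 222.] [0.578 0.05  0.05 ]
cover_fin 0.6 [250. 151. 324. 215.] [0.583 0.004 0.05 ]
jar_mid 0.65 [403. 231. 425. 249.] [ 0.428 -0.333  0.05 ]
round_plug_mid 0.56 [387. 172. 403. 188.] [ 0.589 -0.286  0.05 ]
cover 0.8 [247. 153. 324. 215.] [0.58  0.007 0.05 ]
scene 482.8507117546123 (array([-0.11291095, -0.44663464,  0.9298309 ]), array([ 0.58424667,  0.31536103, -0.74794132]))
relay_grip 0.69 [337. 245. 358. 274.] [ 0.448 -0.212  0.05 ]
relay_grip 0.2 [215. 151. 339. 228.] [0.554 0.035 0.05 ]
control_box 0.87 [215. 151. 336. 230.] [0.55  0.036 0.05 ]
cover_fin 0.66 [252. 159. 337. 214.] [0.582 0.002 0.05 ]
cover_fin 0.61 [388. 278. 412. 315.] [ 0.418 -0.348  0.05 ]
jar_mid 0.57 [389. 278. 414. 311.] [ 0.424 -0.35   0.05 ]
round_plug_mid 0.68 [398. 226. 414. 250.] [ 0.566 -0.302  0.05 ]
cover 0.9 [249. 164. 333. 212.] [0.575 0.007 0.05 ]
cover 0.43 [398. 227. 417. 251.] [ 0.564 -0.307  0.05 ]
```

```bash
python3 - <<'E'
import cv2
a=cv2.imread('pics/top1.png')[135:260,200:440]; cv2.imwrite('pics/top1c.png',cv2.resize(a,None,fx=3.3,fy=3.3,interpolation=cv2.INTER_CUBIC))
E
```

```text
(no output)
```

View pics/top1c.png

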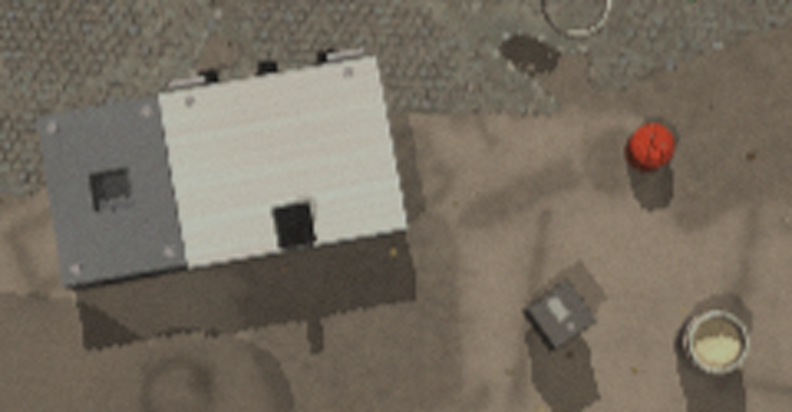

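View pics/scene1.png

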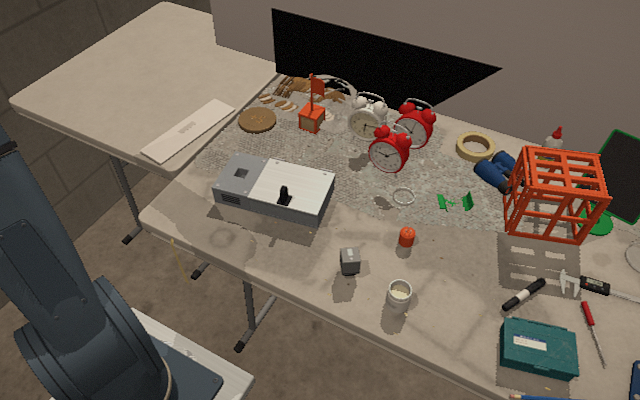

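Top crop: box is yawed about 10°, with the socket at crop (110,189), the fin at (295,225) and the relay at (560,312) rotated about 30–35°. The jar and the round plug are clear of it.

```bash
python3 - <<'E'
from h import *
s,p=shot('top','t2.png')
def w(u,v,z): return onz(p,200+u/3.3,135+v/3.3,z)
C=[w(*c,0.055) for c in((40,118),(375,57),(407,230),(68,285))]
for c in C: print(np.round(c,3))
for i in range(4): 
    d=C[(i+1)%4]-C[i]; print(np.linalg.norm(d), np.degrees(np.arctan2(d[1],d[0])))
print('c',np.mean(C,0)); print('sock',w(110,189,.055))
r=[w(*c,0.068) for c in((526,313),(559,281),(592,318),(556,348))]
for c in r: print('rel',np.round(c,3))
print(np.mean(r,0)); d=r[1]-r[0]; print(np.degrees(np.arctan2(d[1],d[0])))
for t in('relay_grip','control_box'):
    o=ctrl.outline_of(p,t)[0]; m=o['region'].astype(np.uint8); print(t,cv2.minAreaRect(cv2.findNonZero(m)))
E
```

```text
[0.616 0.203 0.055]
[ 0.665 -0.068  0.055]
[ 0.523 -0.093  0.055]
[0.481 0.178 0.055]
0.27530513258844175 -79.81406438980692
0.14398635361008336 -170.1267903343607
0.27443119888970163 98.82036230476352
0.1374442036466559 10.255130074712163
c [0.57155925 0.05496043 0.055     ]
sock [0.55827708 0.14572137 0.055     ]
rel [ 0.455 -0.186  0.068]
rel [ 0.48  -0.213  0.068]
rel [ 0.451 -0.239  0.068]
rel [ 0.427 -0.21   0.068]
[ 0.45332669 -0.21205855  0.068     ]
-46.722342799418335
relay_grip ((369.14862060546875, 230.10813903808594), (13.833468437194824, 15.925926208496094), 54.462318420410156)
control_box ((266.009521484375, 184.76751708984375), (58.40009689331055, 106.0993881225586), 79.82449340820312)
```

apply_moves(plan=[[0.8,-0.7,0.2,0,0,-1,1],[0.8,-0.7,0.2,0,0,-1,1],[0.8,-0.7,0,0,0,-1,1],[0.8,-0.7,0,0,0,-1,1],[0.8,-0.7,0,0,0,-1,1],[0.3,-0.8,0,0,0,-1,1],[0,-0.8,0,0,0,-1,1],[0,-0.8,0,0,0,-1,1],[0,-0.8,0,0,0,-1,1],[0,-0.8,0,0,0,-1,1],[0,-0.8,0,0,0,-1,1],[0,-0.8,0,0,0,-1,1]])

```text
t: 2.35
tcp_pos: [0.5105, 0.0815, 0.2547]
orientation: [180.0, -0.0, 74.7]
wrist_force: [-0.1, 0.4, 0.2]
grip_width: 0.0853
grip_force: 0.0
```

apply_moves(plan=[[-0.1,-0.8,0,0,0,-1,1],[-0.1,-0.8,0,0,0,-1,1],[-0.2,-0.8,0,0,0,-1,1],[-0.2,-0.8,0,0,0,-1,1],[-0.2,-0.8,0,0,0,-0.3,1],[-0.2,-0.7,-0.2,0,0,0,1],[0,0,0,0,0,0,1],[0,0,0,0,0,0,1]])

```text
t: 3.35
tcp_pos: [0.4508, -0.1986, 0.2425]
orientation: [-180.0, -0.0, 45.4]
wrist_force: [0.4, 0.2, 0.6]
grip_width: 0.0857
grip_force: 0.0
```

```bash
python3 - <<'E'
from h import *
s,p=shot('wrist','w1.png'); print(s['t'],s['tcp_pos'],s['orientation'])
for n,X in(('exp',[.453,-.212,.068]),): print(proj(p,X,s))
o=ctrl.outline_of(p,'relay_grip')
for a in o[:2]: print(a['conf'],a['box'],cv2.minAreaRect(cv2.findNonZero(a['region'].astype(np.uint8))))
E
```

```text
3.35 [ 0.45078131 -0.19861867  0.24247149] [-1.79987741e+02 -2.71015336e-02  4.53617732e+01]
[328.61339604 186.5308396 ]
0.64 [309.2, 157.9, 357.5, 212.3] ((331.89312744140625, 184.99879455566406), (42.681968688964844, 47.9908447265625), 10.12467098236084)
```

View pics/w1.png

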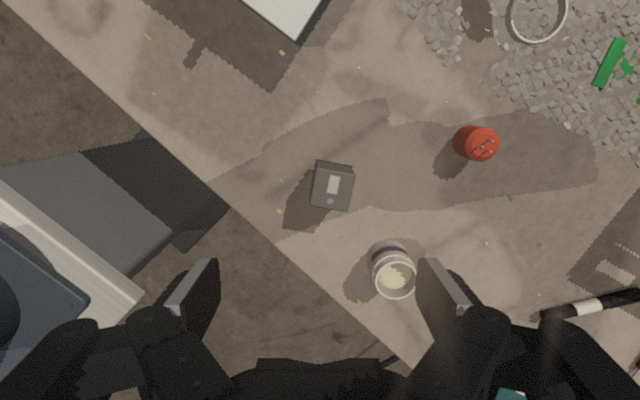

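Wrist view: the relay's top face is near (333,190) px, turned about 8° from the tool axes. I'll enlarge it to get the corners.

```bash
python3 - <<'E'
import cv2
a=cv2.imread('pics/w1.png')[145:225,290:375]; cv2.imwrite('pics/w1c.png',cv2.resize(cv2.convertScaleAbs(a,alpha=1.8),None,fx=7,fy=7,interpolation=cv2.INTER_CUBIC))
E
```

```text
(no output)
```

View pics/w1c.png

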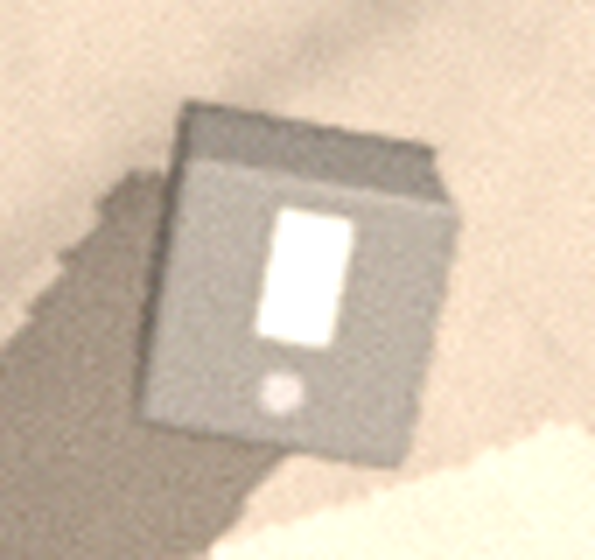

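Top-face corners in the crop: (187,155), (460,207), (400,466), (142,413).

```bash
python3 - <<'E'
from h import *
s=ctrl.observe(); p=ctrl.grab_frame('wrist')
C=[onz(p,290+u/7,145+v/7,0.068,s) for u,v in((187,155),(460,207),(400,466),(142,413))]
for i in range(4):
    d=C[(i+1)%4]-C[i]; print(np.linalg.norm(d),np.degrees(np.arctan2(d[1],d[0])))
print(np.mean(C,0),s['tcp_pos'],ctrl.tcp_to_grasp)
E
```

```text
0.038760965311211815 -55.48364424065735
0.038724158685720704 -145.59516043235166
0.03797238370250896 123.28935509821596
0.0379178341864423 35.60727777973488
[ 0.45393007 -0.21620383  0.068     ] [ 0.45115537 -0.19787639  0.24249227] 0.0187
```

apply_moves(plan=[[0.05,-0.3,0,0,0,-0.8,1],[0,0,-0.5,0,0,-0.8,1],[0,0,-0.8,0,0,0,1],[0,0,-0.8,0,0,0,1],[0,0,-0.6,0,0,0,1],[0,0,-0.5,0,0,0,1],[0,0,-0.38,0,0,0,1],[0,0,0,0,0,0,1],[0,0,0,0,0,0,-1],[0,0,0,0,0,0,-1],[0,0,0,0,0,0,-1],[0,0,0,0,0,0,-1]])

```text
t: 5.0
tcp_pos: [0.4542, -0.217, 0.0285]
orientation: [179.9, -0.1, 34.4]
wrist_force: [-0.9, 1.8, 6.9]
grip_width: 0.04
grip_force: 59.7
```

apply_moves(plan=[[0,0,0,0,0,0,-1],[0,0,0,0,0,0,-1],[0,0,0.1,0,0,0,-1]])

```text
t: 5.38
tcp_pos: [0.4536, -0.2169, 0.034]
orientation: [-180.0, -0.0, 34.4]
wrist_force: [0.4, -0.7, -1.5]
grip_width: 0.0393
grip_force: 60.3
```

apply_moves(plan=[[0,0,0.9,0,0,0,-1],[0,0,0.9,0,0,0,-1],[0,0.3,0.9,0,0,0,-1],[0.05,0.7,0,0,0,-0.7,-1],[0.05,0.8,0,0,0,-0.7,-1],[0.05,0.8,0,0,0,-0.7,-1],[0.05,0.8,0,0,0,-0.7,-1],[0.05,0.8,0,0,0,-0.7,-1],[0.1,0.8,0,0,0,0,-1],[0.1,0.7,0,0,0,0,-1],[0,0,0,0,0,0,-1],[0,0,0,0,0,0,-1]])

```text
t: 6.88
tcp_pos: [0.4802, 0.1244, 0.1958]
orientation: [180.0, 0.0, 10.3]
wrist_force: [-0.8, 0.2, -0.4]
grip_width: 0.0399
grip_force: 60.7
```

```bash
python3 - <<'E'
from h import *
s,p=shot('wrist','w2.png'); print(s['t'],s['tcp_pos'],s['orientation'],p['fx'])
print(proj(p,[.558,.146,.055],s), proj(p,np.array(s['tcp_pos']),s))
E
```

```text
6.875 [0.48021792 0.1243715  0.1958172 ] [1.79981015e+02 1.06846349e-02 1.02947130e+01] 331.81895075342334
[307.26667305  91.40304931] [315.68933653 259.53873844]
```

View pics/w2.png

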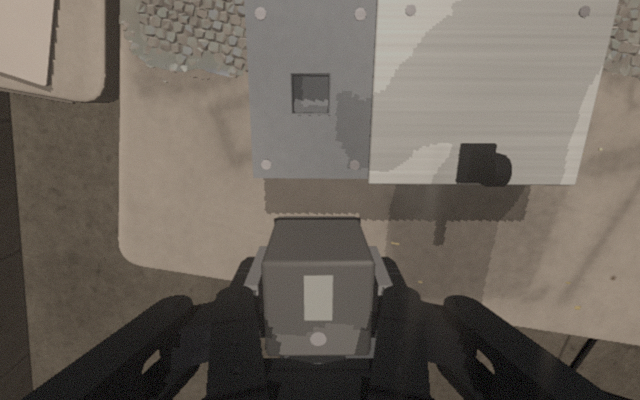

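Wrist view: socket mouth corners are at about (291,73), (330,74), (331,113), (292,114). The relay is held straight with its face centred near (318,309), and the fin stands around (485,165).

```bash
python3 - <<'E'
from h import *
s=ctrl.observe(); p=ctrl.grab_frame('wrist')
g=cv2.cvtColor(p['pixels'],cv2.COLOR_BGR2GRAY)
def sub(c,w): return cv2.cornerSubPix(g,np.array(c,np.float32).reshape(-1,1,2),(w,w),(-1,-1),(3,50,.01))[:,0]
k=sub([(291,73),(330,74),(331,113),(292,114)],3); print(k)
C=[onz(p,*c,0.055,s) for c in k]
for i in range(4):
    d=C[(i+1)%4]-C[i]; print(np.linalg.norm(d),np.degrees(np.arctan2(d[1],d[0])))
print('sock',np.mean(C,0))
S=[onz(p,*c,0.056,s) for c in((260,14),(360,14),(354,165),(266,165))]
for i in range(4):
    d=S[(i+1)%4]-S[i]; print(np.linalg.norm(d),np.degrees(np.arctan2(d[1],d[0])))
print('screws',np.mean(S,0))
z=s['tcp_pos'][2]+.0395
r=sub([(262,263),(374,263),(376,356),(260,354)],5); print(r)
Q=[onz(p,*c,z,s)-s['tcp_pos'] for c in ((262,263),(374,263))]; print('relay',np.round(Q,4), np.linalg.norm(Q[1]-Q[0]))
print('mid far edge rel tool', Ro.from_euler('z',-10.29,degrees=True).apply(np.mean(Q,0)))
b=[onz(p,*c,0.055,s) for c in((256,177),(369,179))]; d=b[1]-b[0]; print('front',b,np.degrees(np.arctan2(d[1],d[0])))
for u in (370,):
  pass
E
```

```text
[[289.9038   73.17397]
 [328.59656  73.22582]
 [331.      113.     ]
 [291.52615 112.77179]]
0.031023403487131652 -79.88986612825515
0.030912476430979764 -165.5929475817206
0.03269021377682116 99.85858029662892
0.030688939065400152 11.323064509867045
sock [0.55708577 0.142707   0.055     ]
0.07627593052840141 -79.8135479698527
0.11635869770680474 -170.29135602588997
0.07589836564930702 100.1741757114937
0.11633989970091729 9.89451734647045
screws [0.55643883 0.14279762 0.056     ]
[[260.88815 262.55417]
 [374.30807 262.10217]
 [372.6591  357.6336 ]
 [263.29034 357.74902]]
relay [[ 0.0148  0.0213  0.0395]
 [ 0.0216 -0.0168  0.0395]] 0.03872072690298878
mid far edge rel tool [ 0.01833468 -0.00107733  0.0395    ]
front [array([0.48014244, 0.17756504, 0.055     ]), array([0.49585155, 0.07989319, 0.055     ])] -80.86304671172884
```

apply_moves(plan=[[0.65,0.16,0,0,0,-0.04,-1],[0.64,0.17,0,0,0,0,-1],[0,0,-0.6,0,0,0,-1],[0,0,-0.6,0,0,0,-1],[0,0,-0.5,0,0,0,-1],[0,0,0,0,0,0,-1],[0,0,-0.1,0,0,0,-1],[0,0,-0.05,0,0,0,-1],[0,0,-0.05,0,0,0,-1],[0,0,0,0,0,0,-1]])

```text
t: 8.22
tcp_pos: [0.558, 0.1449, 0.0818]
orientation: [-180.0, -0.0, 10.0]
wrist_force: [0.3, -0.6, -1.7]
grip_width: 0.0395
grip_force: 60.7
```

apply_moves(plan=[[0,0,-0.05,0,0,0,-1],[0,0,-0.03,0,0,0,-1],[0,0,0,0,0,0,-1]])

```text
t: 8.6
tcp_pos: [0.5579, 0.1448, 0.0766]
orientation: [180.0, 0.0, 10.0]
wrist_force: [-0.5, 0.2, -1.2]
grip_width: 0.0393
grip_force: 60.7
```

apply_moves(plan=[[0,0,-0.04,0,0,0,-1],[0,0,-0.03,0,0,0,-1],[0,0,0,0,0,0,-1]])

```text
t: 8.98
tcp_pos: [0.5579, 0.1448, 0.0724]
orientation: [180.0, 0.0, 10.0]
wrist_force: [0.1, -0.3, -1.2]
grip_width: 0.0394
grip_force: 60.7
```

Sliding in freely.

apply_moves(plan=[[0,0,-0.05,0,0,0,-1],[0,0,-0.04,0,0,0,-1],[0,0,-0.03,0,0,0,-1],[0,0,0,0,0,0,-1]])

```text
t: 9.48
tcp_pos: [0.5579, 0.1448, 0.0657]
orientation: [-180.0, -0.0, 10.0]
wrist_force: [-1.4, 0.1, 5.0]
grip_width: 0.0393
grip_force: 61.0
```

apply_moves(plan=[[0,0,-0.02,0,0,0,-1],[0,0,0,0,0,0,-1]])

```text
t: 9.72
tcp_pos: [0.558, 0.1448, 0.0656]
orientation: [-179.9, -0.0, 10.0]
wrist_force: [-6.6, 0.9, 19.1]
grip_width: 0.0399
grip_force: 62.6
```

apply_moves(plan=[[0,0,0.02,0,0,0,1],[0,0,0,0,0,0,1],[0,0,0,0,0,0,1],[0,0,0.3,0,0,0,1],[0,0,0.8,0,0,0,1],[0,0,0.8,0,0,0,1],[0,0,0.6,0,0,0,1],[-0.5,-0.8,0,0,0,0,1],[-0.5,-0.8,0,0,0,0,1],[-0.4,-0.8,0,0,0,0,1],[0,0,0,0,0,0,1],[0,0,0,0,0,0,1]])

```text
t: 11.22
tcp_pos: [0.4744, 0.001, 0.2162]
orientation: [-180.0, -0.1, 10.0]
wrist_force: [-0.0, -0.4, 0.1]
grip_width: 0.0852
grip_force: 0.0
```

```bash
python3 - <<'E'
from h import *
s,p=shot('wrist','w3.png'); print(s['t'],s['tcp_pos'],s['orientation'])
c=np.array([.573,.0555,0]); R=Ro.from_euler('z',10,degrees=True)
for n,X in(('fintop',[-.055,-.05,.1055]),('finbase',[-.055,-.05,.06]),('relaytop',[0,.09,.105])): print(n,c+R.apply(X),proj(p,c+R.apply(X),s))
E
```

```text
11.225 [0.4744073  0.00103056 0.21621493] [-1.79961914e+02 -7.66647828e-02  1.00042858e+01]
fintop [ 0.52751798 -0.00329104  0.1055    ] [334.36152459 130.70800532]
finbase [ 0.52751798 -0.00329104  0.06      ] [331.89840155 126.65546068]
relaytop [0.55737166 0.1441327  0.105     ] [137.16143452  51.3964851 ]
```

View pics/w3.png

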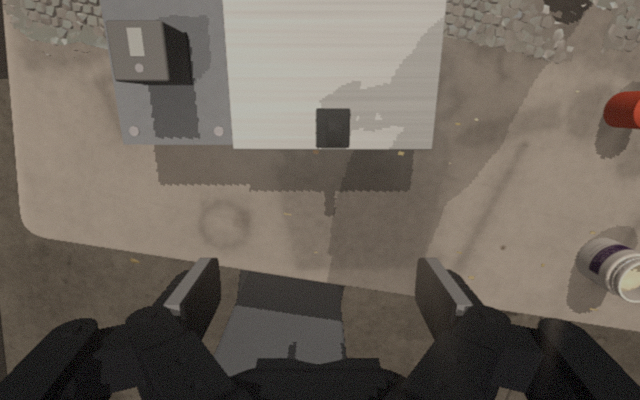

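Wrist view: the relay is seated upright at (142,50) px. The fin is at (333,128), within 3 px of the prediction (334,130).

apply_moves(plan=[[0.45,-0.04,0,0,0,0,1],[0.44,-0.03,-0.4,0,0,0,1],[0,0,-0.7,0,0,0,1],[0,0,-0.7,0,0,0,1],[0,0,-0.4,0,0,0,1],[0,0,-0.2,0,0,0,1],[0,0,0,0,0,0,1],[0,0,0,0,0,0,-1],[0,0,0,0,0,0,-1],[0,0,0,0,0,0,-1],[0,0,0,0,0,0,-1],[0,0,0,0,0,0,-1]])

```text
t: 12.78
tcp_pos: [0.5273, -0.0029, 0.0716]
orientation: [-179.9, -0.0, 10.0]
wrist_force: [-0.9, 3.3, 3.0]
grip_width: 0.0113
grip_force: 60.4
```

apply_moves(plan=[[0,0,0,0,0,0,-1],[0,0,0,0,0,0,-1],[0,0,0,0,0,0,-1]])

```text
t: 13.15
tcp_pos: [0.5273, -0.0029, 0.0714]
orientation: [-180.0, 0.0, 10.0]
wrist_force: [-1.9, 5.3, 4.3]
grip_width: 0.011
grip_force: 60.5
```

apply_moves(plan=[[0.027,0.005,0.09,0,0,0,-1],[0.028,0.005,0.09,0,0,0,-1],[0.035,0.006,0.087,0,0,0,-1],[0.035,0.006,0.087,0,0,0,-1],[0.043,0.008,0.084,0,0,0,-1],[0.043,0.008,0.084,0,0,0,-1],[0,0,0,0,0,0,-1]])

```text
t: 14.02
tcp_pos: [0.5398, -0.0007, 0.1028]
orientation: [-180.0, 0.0, 10.1]
wrist_force: [1.1, 5.4, -7.9]
grip_width: 0.0112
grip_force: 58.7
```

apply_moves(plan=[[0.05,0.008,0.08,0,0,0,-1],[0.05,0.009,0.08,0,0,0,-1],[0.056,0.01,0.075,0,0,0,-1],[0.056,0.01,0.075,0,0,0,-1],[0.062,0.011,0.07,0,0,0,-1],[0.062,0.011,0.07,0,0,0,-1],[0.068,0.012,0.064,0,0,0,-1],[0.068,0.012,0.064,0,0,0,-1],[0,0,0,0,0,0,-1]])

```text
t: 15.15
tcp_pos: [0.5679, 0.0042, 0.1373]
orientation: [-180.0, 0.1, 10.0]
wrist_force: [-0.9, 4.6, -8.0]
grip_width: 0.0109
grip_force: 58.8
```

apply_moves(plan=[[0.073,0.013,0.058,0,0,0,-1],[0.073,0.013,0.058,0,0,0,-1],[0.078,0.014,0.05,0,0,0,-1],[0.078,0.014,0.05,0,0,0,-1],[0,0,0,0,0,0,-1],[0,0,0,0,0,0,-1]])

```text
t: 15.9
tcp_pos: [0.5856, 0.0074, 0.1502]
orientation: [-180.0, 0.1, 10.0]
wrist_force: [-2.8, 4.8, -6.9]
grip_width: 0.0111
grip_force: 58.7
```

```bash
python3 - <<'E'
from h import *
s,p=shot('scene','s4.png'); print(s['t'],s['tcp_pos'],s['wrist_force'])
c=np.array([.573,.0555,0]); R=Ro.from_euler('z',10,degrees=True)
im=p['pixels'].copy()
a=im[100:260,190:390]; k=4; a=cv2.resize(cv2.convertScaleAbs(a,alpha=1.5),None,fx=k,fy=k,interpolation=cv2.INTER_CUBIC)[:600]
for th,col in((40,(255,0,0)),(45,(0,0,255)),(50,(0,200,0))):
    t=np.radians(th); L=.14
    P=[c+R.apply([.07-L*np.cos(t),y,.0575+L*np.sin(t)]) for y in(.035,-.14)]
    P=[c+R.apply([.07,.035,.0575])]+P+[c+R.apply([.07,-.14,.0575])]
    q=np.array([(proj(p,X)-[190,100])*k for X in P]).round().astype(np.int32); print(th,q.tolist())
    cv2.polylines(a,[q],False,col,1)
cv2.imwrite('pics/s4c.png',a)
E
```

```text
15.9 [0.58564936 0.00737155 0.1502136 ] [-2.7691445   4.75518711 -6.94048544]
40 [[326, 234], [245, 242], [529, 310], [581, 294]]
45 [[326, 234], [249, 222], [534, 289], [581, 294]]
50 [[326, 234], [253, 201], [539, 267], [581, 294]]
```

View pics/s4c.png

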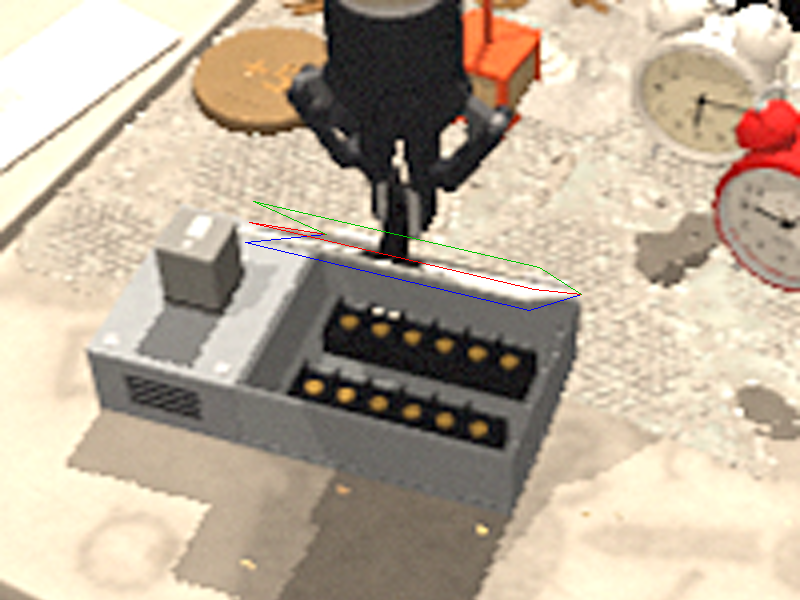

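Scene: the relay is home and the cover is open. Its front edge runs about (245,240)–(530,303), near the 41–45° overlays. I'll refine that against the box corners.

```bash
python3 - <<'E'
from h import *
s,p=shot('scene','s5.png')
c=np.array([.573,.0555,0]); R=Ro.from_euler('z',10,degrees=True)
k=8;o=np.array([245,140]); W,H=100,72
a=cv2.resize(cv2.convertScaleAbs(p['pixels'][140:140+H,245:245+W],alpha=1.3),None,fx=k,fy=k,interpolation=cv2.INTER_CUBIC)
px=lambda X:tuple(int(v) for v in ((proj(p,c+R.apply(X))-o+.5)*k))
for th,col in((40,(255,0,0)),(45,(0,0,255))):
    t=np.radians(th)
    for l,h in((.14,.002),(.14,-.002)):
        f=lambda y:[.07-l*np.cos(t)+h*np.sin(t),y,.0575+l*np.sin(t)+h*np.cos(t)]
        cv2.line(a,px(f(.04)),px(f(-.14)),col,1)
for X in([-.07,-.14,.055],[.07,-.14,.055],[-.07,.04,.055]): cv2.circle(a,px(X),4,(0,255,0),1); print(px(X))
cv2.imwrite('pics/s5c.png',a)
E
```

```text
(586, 597)
(726, 277)
(27, 454)
```

View pics/s5c.png

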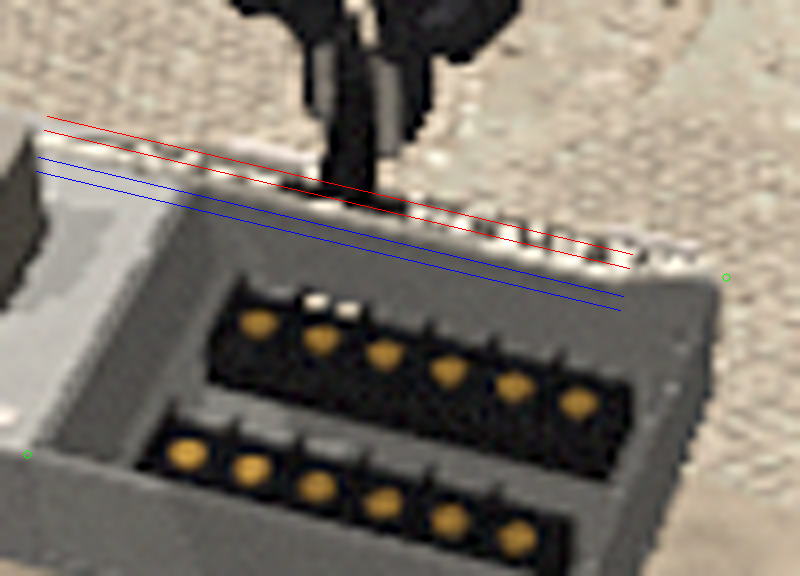

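The cover edge sits just under the 45° lines: about 43–44° from the image and about 45° from the arm's arc. The relay is seated. I'll add about 1° and settle.

apply_moves(plan=[[0.03,0.005,0.02,0,0,0,-1],[0,0,0,0,0,0,-1],[0,0,0,0,0,0,-1],[0,0,0,0,0,0,-1],[0,0,0,0,0,0,-1],[0,0,0,0,0,0,-1]])

```text
t: 16.75
tcp_pos: [0.5871, 0.0076, 0.1511]
orientation: [-180.0, 0.1, 10.0]
wrist_force: [-3.1, 4.3, -10.2]
grip_width: 0.011
grip_force: 58.6
```

```bash
python3 -c "
from bench import ctrl
s=ctrl.observe();print(s['tcp_pos'],s['wrist_force'],s['grip_width'],s['grip_force'])
print(ctrl.sign_off())"
```

```text
[0.5871119  0.0076443  0.15113076] [ -3.06199324   4.30369124 -10.15929143] 0.010982496817250002 58.599085549794836
the job is handed in; nothing more can be done
None
```

The relay is home in the socket and released, the fingers are holding the cover open at about 45° (my estimate is 44–46°), and the job was handed in at 16.75 s with no verdict returned.

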